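# Stack the keyed spacer rings on the cap-driver spindle

### The arm

A 6-joint arm with a two-finger parallel gripper is mounted at the origin on the work surface. World frame = base frame: x ahead of the robot, y to its left, z up, the work surface at z = 0. Lengths are in m, angles in rad, forces in N, time in s.
With the tool pointing down it reaches from about 0.375 to 0.9 m from the base axis. Payload 3.1 kg.
Tool frame: the origin (TCP) lies on the mounting face of the last link; the fingertips stand 182 mm ahead of it and the grasp point (between the pads) lies 164 mm ahead of it; z points along the fingers, y is the direction in which the jaws open and shut (so a half turn about z gives the same grasp; the last joint's range is limited). The gripper opens to 87 mm and grips with 3 to 60 N. Pads are 19 mm wide; open, the fingers measure 117 mm over their backs; the gripper's body (75 mm by 190 mm) begins 51 mm behind the grasp point.
Start: joints at [-0.178, 0.527, 1.433, -0, 1.181, -0.178], TCP at [0.625, 0, 0.405] pointing down, gripper open.
Joint ranges: [-3.08, 3.08], [-0.75, 2.2], [0.22, 2.44], [-1.43, 4.57], [0, 2.65], [-2.85, 2.85]. Speed limits (rad/s): [2.79, 2.79, 3.14, 3.14, 3.14, 3.14].

### API

Orientations are given as a unit quaternion [x, y, z, w].
In Python, from rig import robot, camera, camera_model gives the robot as it stands.
- The arm moves only by the tool drive_tool, never from a script. Its argument "plan" is a list that holds one entry, the list of rows, each a list of 6 numbers: the shift along the world's x, y, z in units of 2.5 cm (1.0 is 2.5 cm), then the turn, a rotation vector about the world's x, y, z in units of 6 degrees (1.0 is 6 degrees). A call has 1 to 8 rows; each row shifts and turns the commanded pose from where the row before left it; what a row does not reach is not made up. A row lasts 1/8 s, in which the tool goes at most 62.5 mm and 10.7 degrees, less where a joint would pass 70% of its speed; a pose out of reach is approached as far as the arm can. A call with a number of a shift or a turn outside -1 to 1 is refused whole. A call with a gripper value outside its range is refused whole. "grip" is the closure, from 0 (fully open) to 1 (shut), set as the call begins (left out, the last holds). The fingers move at their own pace and stop on an object; "force" is the grip in N (left out, the last holds). Time passes only in rows, so rows that do not move let the fingers close. It gives the time, the measured TCP pose, the force and the opening at its end, in the units of the state.
- robot.get_obs(): the state, without advancing time (a new reading comes with each control period).
- camera(name): name is "scene" or "side" or "wrist"; returns the picture (480x640x3 uint8, red, green, blue); there is no depth.
- camera_model(name): a dict with "K" (3x3 intrinsics, pixels), "world_to_cam" (4x4, takes a point from world to camera coordinates); the wrist camera has in their place "tool_from_camera" (4x4, takes a point from camera to tool coordinates, whose origin is the TCP and whose axes are the flange's). Camera axes: x right, y up, looking along -z (the intrinsics and any distortion apply to the point x, -y, -z); pixel columns grow to the right and rows downward; lengths in m; the calibration is good to about 2 mm. A picture is of the moment at which its call begins: read the wrist's pose just before it. camera_model takes no time and is no camera call.
- robot.hand_in(): hands the job in, once; it reports no verdict.
The state is a dict: "time": time; "q": joint angles; "joint_velocities": joint speeds; "joint_torque": joint torques, N m; "position": TCP position; "tool_rot": TCP orientation; "ft_force": force on the tool from outside, world axes, zero at the start; "moment": the same for the moment, N m; "grip_width": finger opening in m.
Only numpy, scipy, OpenCV 4.12 (cv2) and the standard library are available. Lean on these libraries where they do the work, as an engineer would, in place of code of your own. Each camera call takes 0.05 s, during which the arm holds its last target.

### The job

Thread the three spacer rings onto the keyed spindle of the cap-driver head, the thick one first, then the middle one, then the thin one on top, each fully home before the next. Feel for the key with light pressure instead of forcing a ring down, and guide each ring all the way down rather than letting it drop. Leave the other things on the bench where they are.

Things in the scene. Friction and masses are not known exactly. Their poses are not given: they have to be found in the camera images.
- head: Cap-driver head of an embroidery machine, fixed upright on the bench: an aluminium rail 300 x 56 x 18 mm along x, a steel plate 96 x 84 mm (top at 24 mm), a round black bearing housing of 36 mm radius, and on it the vertical steel spindle. Origin: centre of the rail's underside on the bench; x along the rail, z up.
- seat (a point): Centre of the steel flange face (62 mm diameter) at the foot of the spindle, 45 mm above the bench, right above the origin of head; z up along the spindle axis, x along the rail. The spindle above it is 25 mm in diameter and 60 mm tall, its top 4 mm chamfered down to 19 mm diameter. A brake holds it: it takes over 40 N sideways on the key to turn it.
- key_end (a point): Point on the spindle axis 45 mm above the flange face, level with the square upper end of the one brass key, which is 6 mm wide, stands out to 16.8 mm from the axis and runs from here down to the flange face. The spindle stopped anywhere: the key points up to 0.8 rad (46 degrees) either side of this point's +x (along the rail), and that heading is not reported, only to be seen or felt.
- nose (a point): Top of the spindle on its axis, 60 mm above the flange face. Between the chamfer and the key's end the spindle is plain round for 11 mm and centres a ring. A ring whose keyway is not over the key stops on the key's end; with the keyway within about 0.06 rad of the key (a little more, thanks to play in the bore) it slides on down.
- ring_thick: Spacer ring, blue, 20 mm thick, lying flat. Outside diameter 54 mm cut by two parallel spanner flats 44 mm apart (the flats face the ring's own +y and -y, good to grip), bore 27.4 mm, with one through keyway 8 mm wide on the bore's +x side that reaches to 18.5 mm from the centre. About 170 g. Origin: centre of the underside; x points to the keyway, z up.
- ring_mid: Spacer ring, silver, 14 mm thick, lying flat. Outside diameter 54 mm cut by two parallel spanner flats 44 mm apart (the flats face the ring's own +y and -y, good to grip), bore 27.4 mm, with one through keyway 8 mm wide on the bore's +x side that reaches to 18.5 mm from the centre. About 120 g. Origin: centre of the underside; x points to the keyway, z up.
- ring_thin: Spacer ring, gold, 8 mm thick, lying flat. Outside diameter 54 mm cut by two parallel spanner flats 44 mm apart (the flats face the ring's own +y and -y, good to grip), bore 27.4 mm, with one through keyway 8 mm wide on the bore's +x side that reaches to 18.5 mm from the centre. About 70 g. Origin: centre of the underside; x points to the keyway, z up.
- driver: Bystander: screwdriver with a yellow handle, 190 mm long, lying on the bench. Origin: its middle, on the bench; x along it towards the tip.
- case: Bystander: closed pale small-parts case 150 x 210 x 38 mm with two blue catches. Origin: centre of its underside.
- bracket: Bystander: flat steel hoop bracket with a square window, about 76 x 80 x 4 mm, on the bench. Origin: centre of the window, on the bench.
- bobbin: Bystander: small red bobbin, 25 mm diameter, 12.5 mm tall, standing on its end. Origin: centre of its underside.
Things that resemble listed ones, but are neither listed nor needed, are in the scene too. Of the things like the ring_mid, leave any that is red or turquoise; of the rest the smaller one is meant.

How it is judged:
On the way, in this order (a step that is already met when the one before it is completed fails the run):
1. the thick ring is fully home on the flange (horizontal distance between ring_thick and seat below 0.003 m and z of ring_thick in the frame of seat between -0.002 and 0.0015 m and angle between ring_thick's own z axis and vertical below 0.05 rad), for 0.2 s.
2. the middle ring is fully home on the thick ring (horizontal distance between ring_mid and seat below 0.003 m and z of ring_mid in the frame of seat between 0.018 and 0.0215 m and angle between ring_mid's own z axis and vertical below 0.05 rad), for 0.2 s.
3. the thin ring is fully home on the middle ring (horizontal distance between ring_thin and seat below 0.003 m and z of ring_thin in the frame of seat between 0.032 and 0.0355 m and angle between ring_thin's own z axis and vertical below 0.05 rad), for 0.2 s.
At the end, for the whole second after the job is handed in: All three rings are on the spindle over the key, at rest: the thick one's underside within 1.5 mm of the flange face, the middle one's within 1.5 mm of 20 mm above it, the thin one's within 1.5 mm of 34 mm above it, each within 3 mm of the spindle axis and tilted less than 0.05 rad (all of step 1 and all of step 2 and all of step 3 and linear speed of each of ring_thick, ring_mid, ring_thin below 0.02 m/s); the robot touches nothing.
It fails at once if the head, its spindle or the rings on it are pressed with more than 50 N (contact force between head and anything else above 50 N).
It fails at once if a ring drops along the spindle (faster than 0.4 m/s) ((horizontal distance between ring_thick and seat below 0.008 m and z of ring_thick in the frame of seat below 0.055 m and linear speed of ring_thick above 0.4 m/s) or (horizontal distance between ring_mid and seat below 0.008 m and z of ring_mid in the frame of seat below 0.055 m and linear speed of ring_mid above 0.4 m/s) or (horizontal distance between ring_thin and seat below 0.008 m and z of ring_thin in the frame of seat below 0.055 m and linear speed of ring_thin above 0.4 m/s)).
It fails at once if the screwdriver, case, bracket or bobbin is moved more than 20 mm (distance of any of driver, case, bracket, bobbin from where it was at the start of the episode above 0.02 m).
It also fails if it takes over 72 s, if anything falls off the work surface, if the arm or the gripper's body presses on something with over 40 N, if the wrist force passes 120 N, or if a joint passes its speed limit or range.

## Working session

There is one attempt and no reset: what is moved stays moved. The work goes in short steps, Python scripts to look and compute and a tool call to move; the robot and the scene stay as the last step left them, time stands still between calls to the robot, and variables do not carry over. Pictures are saved under pics/ and viewed, and the job is handed in when it is done.

Besides the shell and the picture viewer there is one more tool, called after "Emit:" in YAML: its name, and indented under it one key for each argument. drive_tool: Moves the arm, as the interface text tells. Shifts and turns lie within -1 to 1; 1 stands for 2.5 cm of shift or 6 degrees of turn. Its arguments: {"type":"object","properties":{"plan":{"type":"array","items":{"type":"array","items":{"type":"array","items":{"type":"number","minimum":-1,"maximum":1}}}},"grip":{"type":"number"},"force":{"type":"number"}},"required":["plan"]}

```bash
ls; mkdir -p pics; python3 - <<'E'
from rig import robot,camera,camera_model
import cv2
o=robot.get_obs(); print({k:(v if not hasattr(v,'round') else v) for k,v in o.items()})
for n in ["scene","side","wrist"]:
    im=camera(n); cv2.imwrite(f"pics/{n}0.png",im[:,:,::-1]); m=camera_model(n); print(n,m)
E
```

```text
pics
{'time': 0.0, 'q': array([-1.78497310e-01,  5.28459443e-01,  1.43391663e+00,  1.33004942e-06,
        1.18140897e+00, -1.78496319e-01]), 'joint_velocities': array([-0.00077715,  0.00141639, -0.00155174,  0.000312  ,  0.0005073 ,
        0.0009925 ]), 'joint_torque': array([-5.45745443e-04, -4.40045428e+01, -1.76593530e+01,  6.32597599e-02,
        5.83207863e-02, -1.53719384e-04]), 'position': array([6.24647943e-01, 9.48165758e-05, 4.03770787e-01]), 'tool_rot': array([ 7.07106886e-01,  7.07105827e-01, -6.24680476e-04, -9.00783904e-04]), 'ft_force': array([ 0.49527711,  0.51811088, -0.42307801]), 'moment': array([-0.01440241, -0.0185138 ,  0.00163548]), 'grip_width': 0.08689794491175509}
scene {'K': array([[458.465071  ,   0.        , 318.79634462],
       [  0.        , 458.465071  , 243.03678844],
       [  0.        ,   0.        ,   1.        ]]), 'world_to_cam': array([[-0.41116448,  0.91154921,  0.00467079,  0.29912873],
       [-0.72325027, -0.32934039,  0.60699585,  0.35018294],
       [ 0.55484486,  0.24619698,  0.79469128, -1.2606263 ],
       [ 0.        ,  0.        ,
[... 286 characters left out ...]
101189,  0.64694655,  0.7006083 , -0.19124274],
       [-0.31992915, -0.62359329,  0.71328588, -1.21141549],
       [ 0.        ,  0.        ,  0.        ,  1.        ]])}
wrist {'K': array([[420.39937019,   0.        , 319.05470731],
       [  0.        , 420.39937019, 231.9751521 ],
       [  0.        ,   0.        ,   1.        ]]), 'tool_from_camera': array([[ 3.00498143e-05,  9.65755410e-01,  2.59454210e-01,
         7.04302749e-02],
       [ 9.99999335e-01,  2.70065204e-04, -1.12107152e-03,
         2.84324436e-04],
       [-1.15275044e-03,  2.59454071e-01, -9.65754760e-01,
         2.05210252e-02],
       [ 0.00000000e+00,  0.00000000e+00,  0.00000000e+00,
         1.00000000e+00]])}
```

View pics/scene0.png

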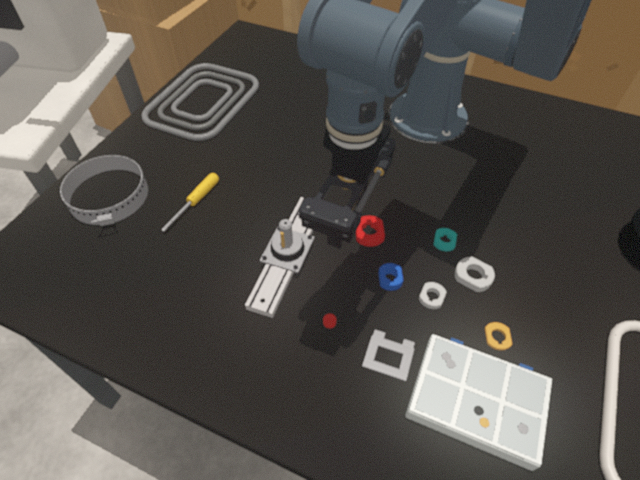

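View pics/side0.png

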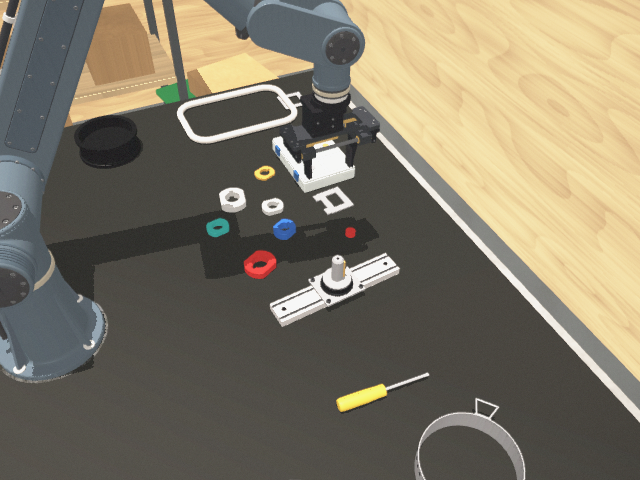

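View pics/wrist0.png

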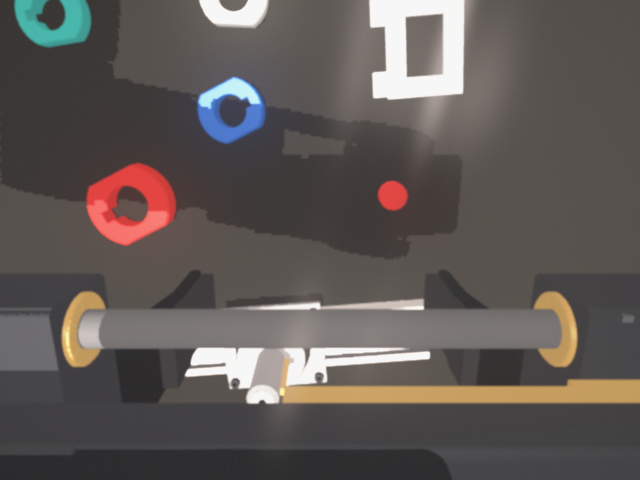

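```bash
cat > h.py <<'E'
import numpy as np, cv2
from rig import robot,camera,camera_model
from scipy.spatial.transform import Rotation as R
def campose(name,obs=None):
    m=camera_model(name)
    if name!="wrist":
        T=np.linalg.inv(m["world_to_cam"])
    else:
        o=obs or robot.get_obs(); W=np.eye(4); W[:3,:3]=R.from_quat(o["tool_rot"]).as_matrix(); W[:3,3]=o["position"]; T=W@m["tool_from_camera"]
    return m["K"],T
def ray(K,T,u,v):
    d=np.array([(u-K[0,2])/K[0,0],-(v-K[1,2])/K[1,1],-1.]); return T[:3,3],T[:3,:3]@d
def onz(K,T,u,v,z):
    c,d=ray(K,T,u,v); return c+d*(z-c[2])/d[2]
def proj(K,T,p):
    q=np.linalg.inv(T)@np.append(p,1); return np.array([K[0,2]+K[0,0]*q[0]/-q[2],K[1,2]-K[1,1]*q[1]/-q[2]])
def rectify(im,K,T,z,cx,cy,half,s=4):
    # top-down orthophoto at plane z, x right,y up ; s px per mm
    n=int(2*half*1000*s)
    w=np.array([[cx-half,cy+half],[cx+half,cy+half],[cx+half,cy-half],[cx-half,cy-half]])
    src=np.float32([proj(K,T,[a,b,z]) for a,b in w]); dst=np.float32([[0,0],[n,0],[n,n],[0,n]])
    return cv2.warpPerspective(im,cv2.getPerspectiveTransform(src,dst),(n,n),flags=cv2.INTER_CUBIC)
E
python3 - <<'E'
from h import *
KS=campose("scene");KD=campose("side");KW=campose("wrist")
for n,s,d,z in [("blue",(391,277),(284,229),.02),("mid",(432,295),(272,206),.014),("big",(474,274),(232,199),.02),("gold",(498,336),(264,172),.008),("red",(370,231),(260,264),.02),("teal",(445,240),(218,228),.014),("bob",(329,321),(350,232),.012),("nose",(286,224),(337,258),.105),("brk",(390,355),(333,200),.004)]:
    print(n,onz(*KS,*s,z).round(3),onz(*KD,*d,z).round(3))
print(onz(*KW,231,110,.02), onz(*KW,132,205,.02))
im=cv2.imread("pics/side0.png"); cv2.imwrite("pics/sc.png",cv2.resize(im[220:330,260:410],None,fx=5,fy=5,interpolation=2))
E
```

```text
blue [0.558 0.081 0.02 ] [0.545 0.07  0.02 ]
mid [0.56  0.168 0.014] [0.553 0.164 0.014]
big [0.482 0.231 0.02 ] [0.47  0.224 0.02 ]
gold [0.591 0.304 0.008] [0.587 0.304 0.008]
red [0.464 0.002 0.02 ] [ 0.452 -0.011  0.02 ]
teal [0.416 0.156 0.014] [0.406 0.145 0.014]
bob [0.695 0.006 0.012] [0.688 0.001 0.012]
nose [ 0.583 -0.135  0.105] [ 0.579 -0.138  0.105]
brk [0.708 0.133 0.004] [0.707 0.13  0.004]
[0.55167695 0.07784915 0.02      ] [ 0.46016259 -0.00248405  0.02      ]
```

View pics/sc.png

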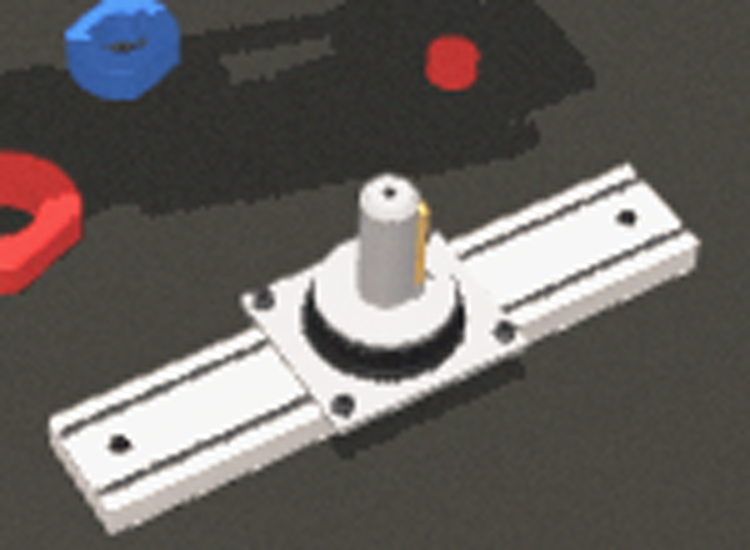

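Emit:
drive_tool:
  plan:
    - [[-0.2,-1,0,0,0,0],[-0.2,-1,0,0,0,0],[-0.2,-1,0,0,0,0],[-0.2,-1,0,0,0,0],[-0.2,-1,0,0,0,0],[-0.2,-1,0,0,0,0],[-0.2,-1,0,0,0,0],[-0.2,-1,0,0,0,0]]

```text
time: 1.15
position: [0.5846, -0.2007, 0.4044]
tool_rot: [0.707, 0.707, -0.0, -0.0]
ft_force: [0.3, 0.4, 0.4]
grip_width: 0.087
```

Emit:
drive_tool:
  plan:
    - [[0,0,0,0,0,0],[0,0,0,0,0,0]]

```text
time: 1.4
position: [0.5849, -0.1994, 0.4044]
tool_rot: [0.707, 0.707, 0.0, -0.001]
ft_force: [0.3, -0.1, 0.7]
grip_width: 0.087
```

```bash
python3 - <<'E'
from h import *
o=robot.get_obs(); print(o["time"],o["position"],o["tool_rot"],o["ft_force"])
im=camera("wrist")[:,:,::-1].copy(); cv2.imwrite("pics/w1.png",im)
import pickle; pickle.dump(o,open("o1.pkl","wb"))
E
```

```text
1.4 [ 0.58492676 -0.19936014  0.40444626] [ 7.07138648e-01  7.07074651e-01  1.63036015e-04 -5.86796397e-04] [ 0.25631572 -0.1081307   0.66344986]
```

View pics/w1.png

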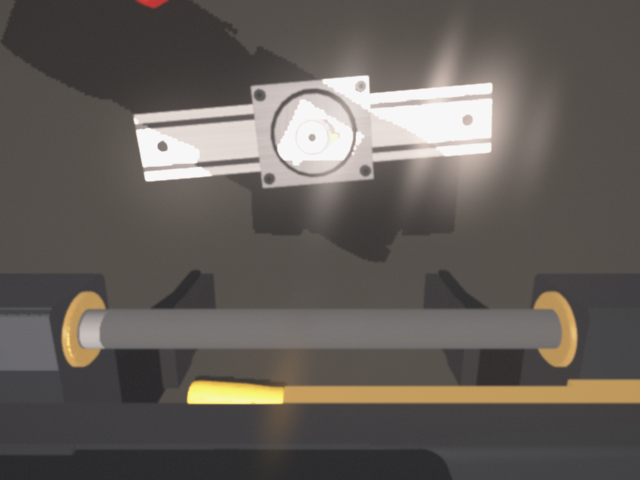

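```bash
python3 - <<'E'
from h import *
import pickle
o=pickle.load(open("o1.pkl","rb")); KT=campose("wrist",o)
im=cv2.imread("pics/w1.png")
cv2.imwrite("pics/w1c.png",cv2.resize(im[70:200,245:385],None,fx=5,fy=4.6,interpolation=2)[:600])
c=cv2.resize(im[110:165,280:350],None,fx=11,fy=10.9,interpolation=2)[:600]
cv2.imwrite("pics/w1d.png",np.clip(c.astype(float)*1.0,0,255).astype(np.uint8))
print("nose",onz(*KT,312,137,.105))
E
```

```text
nose [ 0.58078792 -0.13985364  0.105     ]
```

View pics/w1c.png

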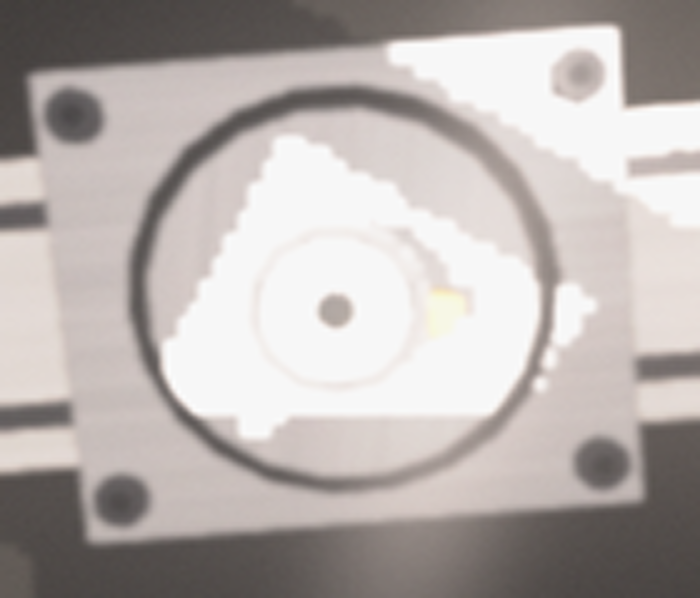

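View pics/w1d.png

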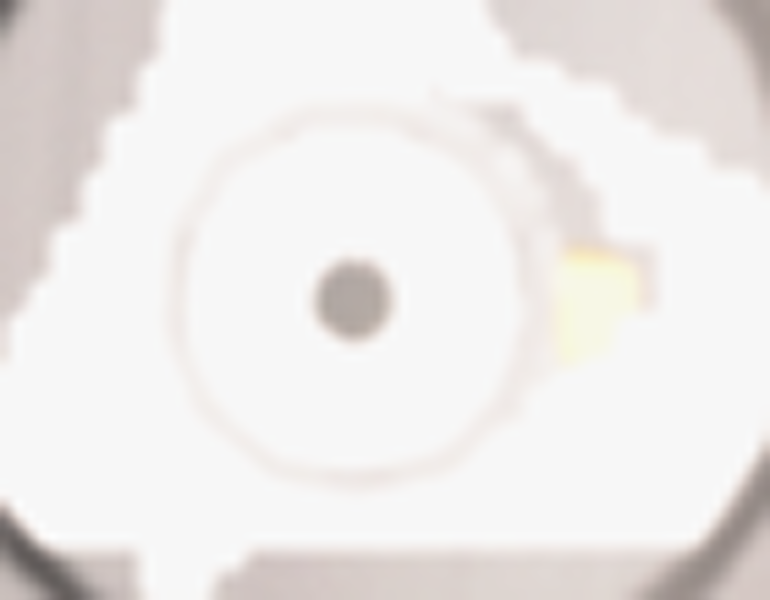

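```bash
python3 - <<'E'
from h import *
import pickle
o=pickle.load(open("o1.pkl","rb")); KT=campose("wrist",o)
im=cv2.imread("pics/w1.png").astype(float)
d=np.clip(im[...,2]-im[...,0],0,255)
np.set_printoptions(linewidth=200)
print(d[128:148,324:346].astype(int))
n=onz(*KT,312.3,137.3,.105)
def outline(h):
    c,s=np.cos(h),np.sin(h)
    return np.array([proj(*KT,[n[0]+c*a-s*b,n[1]+s*a+c*b,.09]) for a,b in [(.0125,-.003),(.0168,-.003),(.0168,.003),(.0125,.003)]])
print(proj(*KT,[n[0],n[1],.09]))
for h in [-.1,-.05,0,.05,.1,.15]: print(h,outline(h).round(1).tolist(), outline(h).mean(0))
E
```

```text
[[ 3  7  7  7  7  8 11 12 11 10  8  1  0  0  0  0  0  0  0  0  0  0]
 [ 2  5  8  8  9  9 11 11 11 12  9  1  0  0  0  0  0  0  0  0  0  0]
 [ 0  3  8  9  8  9 10 11 12 12 10  2  0  0  0  0  0  0  0  0  0  0]
 [ 0  1  8 10  8  7  9 14 15 14 12  5  1  1  0  0  0  0  0  0  0  0]
 [ 0  0  6 10  8  6 12 24 34 31 26 18 11  8  8  6  0  0  0  0  0  0]
 [ 0  0  3  9  9  7 15 35 51 52 50 40 28 17 12  9  1  0  0  0  0  0]
 [ 0  0  3  9  9  9 14 23 31 32 33 33 32 27 18 10  1  0  0  0  0  0]
 [ 0  0  2 10  9 10 13 16 19 20 21 22 25 27 21  9  1  0  0  0  0  0]
 [ 0  0  2  9  9 10 15 16 17 17 17 18 20 24 22 10  1  0  0  0  0  0]
 [ 0  0  1  6  9 10 18 21 18 17 17 18 19 23 21 10  1  0  0  0  0  0]
 [ 0  0  0  5  8 11 21 24 19 17 17 17 16 14 12  6  1  0  0  0  0  0]
 [ 0  0  0  6  9 11 22 25 18 17 17 14  6  1  1  0  0  0  0  0  0  0]
 [ 0  0  2  8  9 11 21 24 19 17 17 12  2  0  0  0  0  0  0  0  0  0]
 [ 0  0  4  9 10 10 19 25 20 17 17 10  1  0  0  0  0  0  0  0  0  0]
 [ 0  0  5  9  8  8 15 25 20 14 10  5  0  0  0  0  0  0  0  0  0  0]
 [ 0  2  7  9  8  7 10 15 10  3  1  0  0  0  0  0  0  0  0  0  0 
[... 193 characters left out ...]
0  0  0  0  0  0]
 [ 7  8  8  5  0  0  0  0  0  0  0  0  0  0  0  0  0  0  0  0  0  0]]
[312.6290236  136.40147449]
-0.1 [[330.4, 142.7], [336.6, 143.4], [337.6, 134.4], [331.3, 133.8]] [333.97034122 138.58101986]
-0.05 [[330.7, 141.8], [336.9, 142.1], [337.5, 133.2], [331.2, 132.8]] [334.06016441 137.48635269]
0 [[330.9, 140.9], [337.2, 140.9], [337.3, 131.9], [331.0, 131.9]] [334.09653766 136.38753081]
0.05 [[331.1, 140.0], [337.4, 139.6], [337.1, 130.6], [330.7, 130.9]] [334.07926647 135.28729252]
0.1 [[331.3, 139.0], [337.5, 138.4], [336.8, 129.4], [330.5, 130.0]] [334.00829005 134.18839026]
0.15 [[331.4, 138.0], [337.6, 137.1], [336.4, 128.1], [330.1, 129.1]] [333.88368254 133.0935838 ]
```

Emit:
drive_tool:
  plan:
    - [[0,0,-1,0,0,0],[0,0,-1,0,0,0],[0,0,-1,0,0,0],[0,0,-1,0,0,0],[-0.4,0,-1,0,0,0],[0,0,0,0,0,0],[0,0,0,0,0,0]]

```text
time: 2.33
position: [0.5758, -0.1996, 0.2806]
tool_rot: [0.707, 0.707, 0.0, 0.001]
ft_force: [-0.5, 0.5, 0.2]
grip_width: 0.0873
```

```bash
python3 - <<'E'
from h import *
o=robot.get_obs(); print(o["time"],o["position"],o["tool_rot"],o["ft_force"])
im=camera("wrist")[:,:,::-1].copy(); cv2.imwrite("pics/w2.png",im)
import pickle; pickle.dump(o,open("o2.pkl","wb"))
KT=campose("wrist",o); u,v=proj(*KT,[.581,-.140,.09]); u,v=int(u),int(v); print(u,v)
c=im[max(0,v-60):v+60,u-80:u+80]
cv2.imwrite("pics/w2c.png",cv2.resize(c,None,fx=5,fy=5,interpolation=2))
E
```

```text
2.325 [ 0.57579324 -0.19959226  0.28063456] [7.06830347e-01 7.07382482e-01 3.35513980e-04 8.79269281e-04] [-0.50813439  0.50096004  0.19731036]
330 146
```

View pics/w2c.png

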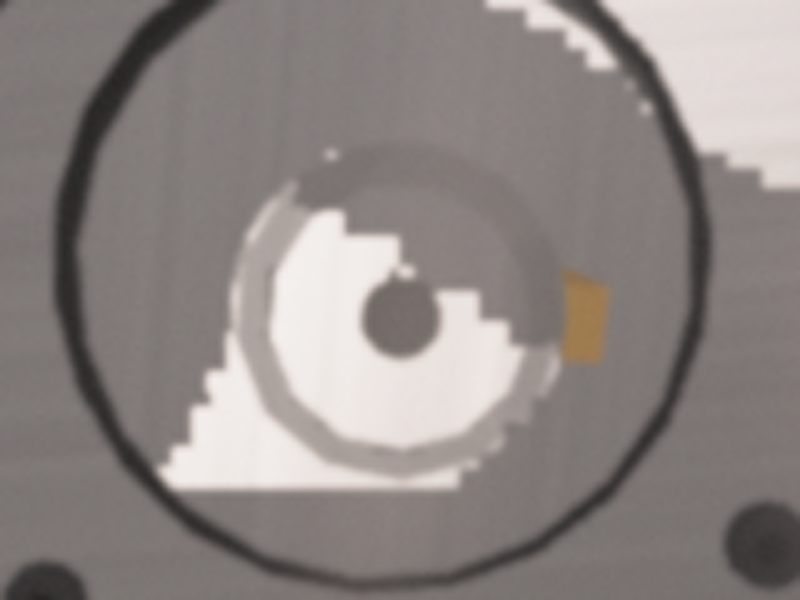

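```bash
python3 - <<'E'
from h import *
import pickle
o=pickle.load(open("o2.pkl","rb")); KT=campose("wrist",o)
n=onz(*KT,250+400/5,86+317/5,.105); print(n)
def outline(h):
    c,s=np.cos(h),np.sin(h)
    return np.array([proj(*KT,[n[0]+c*a-s*b,n[1]+s*a+c*b,.09]) for a,b in [(.0125,-.003),(.0168,-.003),(.0168,.003),(.0125,.003)]])
for h in [-.1,-.05,0,.05,.1]: print(h,((outline(h)-[250,86])*5).round(0).tolist())
im=cv2.imread("pics/w2.png").astype(int)
# rail edges: line angle from image; list
d=im[...,2]-im[...,0]
print(d[138:162,358:376])
cv2.imwrite("pics/w2v.png",cv2.imread("pics/w2.png"))
E
```

```text
[ 0.58048071 -0.13993324  0.105     ]
-0.1 [[546.0, 358.0], [599.0, 363.0], [609.0, 287.0], [556.0, 281.0]]
-0.05 [[549.0, 350.0], [602.0, 353.0], [609.0, 276.0], [554.0, 273.0]]
0 [[551.0, 342.0], [605.0, 342.0], [607.0, 265.0], [553.0, 265.0]]
0.05 [[553.0, 334.0], [607.0, 331.0], [606.0, 254.0], [551.0, 257.0]]
0.1 [[554.0, 326.0], [608.0, 321.0], [603.0, 244.0], [549.0, 249.0]]
[[ 9 10  9 10 11 12 11 11 10  9  9  8  8  8  9  9  9  9]
 [ 8  9 10 12 20 24 20 15 12 11  9  9 10  9  9  9  8  9]
 [ 8  9 10 13 29 42 41 32 26 18 13 10  8  9  9  9  8  9]
 [ 9  8  9 14 30 51 59 55 47 37 27 20 13 12  9  9  9  9]
 [ 9  8  9 13 28 51 66 68 64 59 50 41 29 18 11  9  8  7]
 [ 9  9  9 13 27 53 71 74 75 71 70 65 54 35 18 10  9  9]
 [ 9  9 10 13 29 55 72 78 77 78 77 76 70 49 23 11 10  9]
 [ 9 10 10 12 25 52 73 79 80 79 78 78 75 51 24 12  9  9]
 [10  9  9 12 24 49 74 78 78 78 78 78 73 48 21 10 10  9]
 [ 9  8  8 11 23 49 72 78 79 78 78 79 69 44 18 10  9  9]
 [ 9 10  8 12 22 49 72 79 79 78 79 77 67 40 16  9  8  9]
 [11 10  9 11 23 50 74 79 80 78 78 76 65 37 15  9  9  9]
 [ 9 10  9 12 24 49 72 79 78 78 78 76 62 35 15  9  9  9]
 [10 11 10 14 27 54 74 78 78 79 79 75 56 29 12  9  8  9]
 [ 9 10  9 14 33 60 76 79 78 79 78 74 54 25 12  9  9  8]
 [11  9 10 15 37 64 77 79 78 79 79 73 52 24 10 10  9 10]
 [10 11 12 17 41 67 77 79 78 79 78 73 48 20 10 10  8  9]
 [10 12 13 20 44 71 78 78 78 78 78 69 43 18 10  9  9  9]
 [12 13 15 22 47 72 77 77 77 79 77 68 41 17 10 10 10  8]
 [13 14 15 21 40 59 64 66 70 69 69 60 36 15 11  9  8  9]
 [13 14 15 18 25 34 35 38 40 42 44 39 24 12  9  8  8  9]
 [13 13 14 14 14 14 14 15 16 17 20 18 13 10  9  9  8  8]
 [14 14 14 13 11 10  9  9  8  9 11 11  9  8  8  8 10  9]
 [13 15 14 12  9 10  8  7  9  9  9  7  9  9  9  9  9  9]]
```

View pics/w2.png

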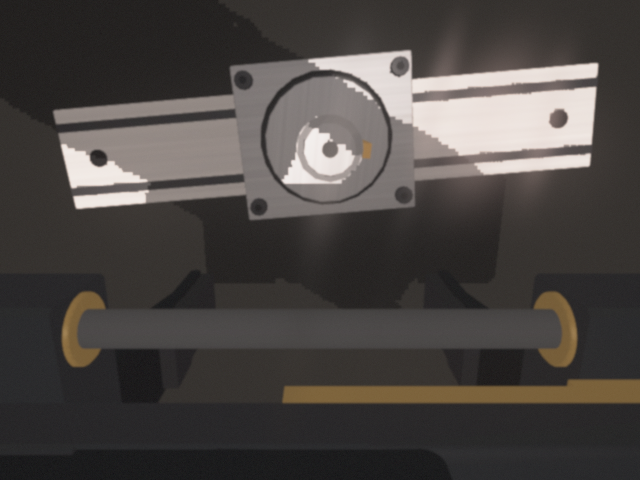

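Emit:
drive_tool:
  plan:
    - [[0,1,0.5,0,0,0],[0,1,0.5,0,0,0],[-0.2,1,0.5,0,0,0],[-0.2,1,0.5,0,0,0],[-0.2,1,0,0,0,0],[-0.2,1,0,0,0,0],[0,1,0,0,0,0],[0,1,0,0,0,0]]

```text
time: 3.38
position: [0.5543, 0.002, 0.3307]
tool_rot: [0.707, 0.707, 0.0, 0.0]
ft_force: [-0.1, -0.6, -0.7]
grip_width: 0.0871
```

```bash
cat > snap.py <<'E'
from h import *
import pickle,sys
n=sys.argv[1]
o=robot.get_obs(); print(o["time"],o["position"].round(4),o["tool_rot"].round(4),o["ft_force"].round(2))
im=camera("wrist")[:,:,::-1].copy(); cv2.imwrite(f"pics/{n}.png",im)
pickle.dump(o,open(n+".pkl","wb"))
E
python3 snap.py w3
```

```text
3.375 [0.5543 0.002  0.3307] [7.070e-01 7.072e-01 2.000e-04 2.000e-04] [-0.14 -0.59 -0.67]
```

Emit:
drive_tool:
  plan:
    - [[0,1,0.5,0,0,0],[0,1,0.5,0,0,0],[0,1,0.5,0,0,0],[0,1,0.5,0,0,0],[0,1,0.5,0,0,0],[0,1,0.5,0,0,0],[0,0.8,0,0,0,0],[0,0,0,0,0,0]]

```text
time: 4.42
position: [0.5543, 0.1713, 0.4046]
tool_rot: [0.706, 0.708, -0.0, -0.0]
ft_force: [-0.2, -0.4, 0.2]
grip_width: 0.0873
```

```bash
python3 snap.py w4
```

```text
4.425 [0.5543 0.1713 0.4046] [ 7.062e-01  7.080e-01 -2.000e-04 -1.000e-04] [-0.17 -0.44  0.17]
```

View pics/w3.png

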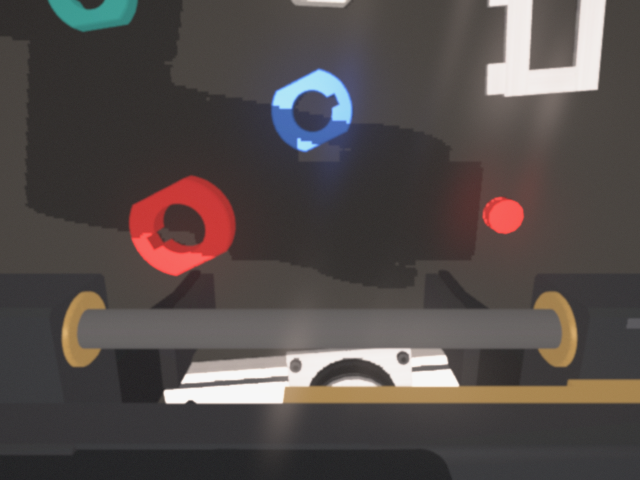

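View pics/w4.png

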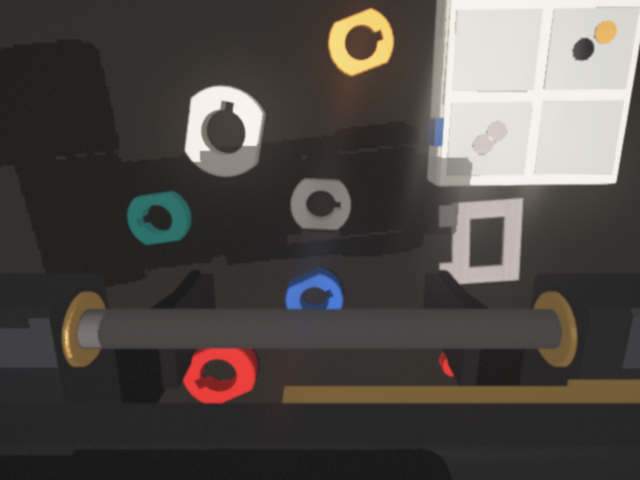

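```bash
python3 - <<'E'
from h import *
import pickle
outs=[]
for nm,pic,z,px in [("thick","w3",.02,(312,110)),("mid","w4",.014,(321,204)),("thin","w4",.008,(361,42))]:
    KT=campose("wrist",pickle.load(open(pic+".pkl","rb"))); im=cv2.imread(f"pics/{pic}.png")
    c=onz(*KT,*px,z); c=np.round(c,3); print(nm,c)
    r=rectify(im,*KT,z,c[0],c[1],.033,8); n=len(r)
    outs.append(r); cv2.imwrite(f"pics/r_{nm}.png",r); print(r.shape)
E
```

```text
thick [0.55  0.078 0.02 ]
(528, 528, 3)
mid [0.557 0.168 0.014]
(528, 528, 3)
thin [0.589 0.303 0.008]
(528, 528, 3)
```

View pics/r_thick.png

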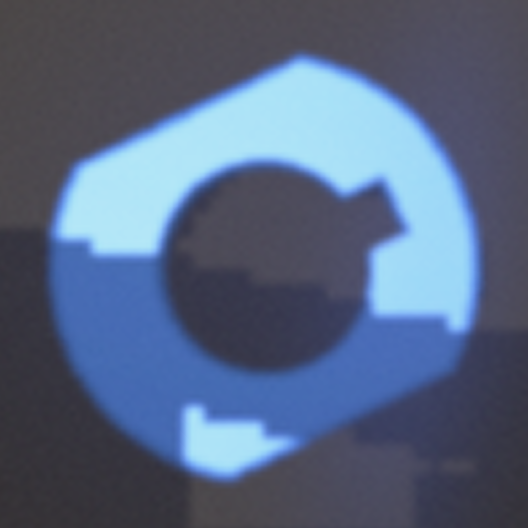

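View pics/r_mid.png

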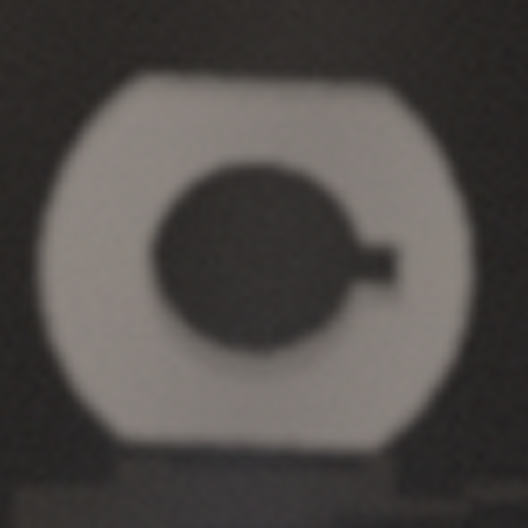

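View pics/r_thin.png

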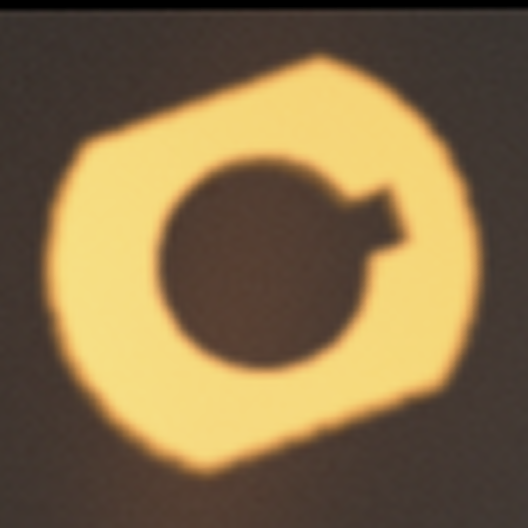

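Emit:
drive_tool:
  plan:
    - [[0,-0.7,-0.7,0,0,-1],[0,-0.7,-0.7,0,0,-1],[0,-0.7,-0.7,0,0,-1],[-0.1,-0.7,-0.7,0,0,-1],[-0.07,-0.7,-0.7,0,0,-1],[0,-0.24,-0.7,0,0,-1],[0,0,-0.7,0,0,-1],[0,0,-0.7,0,0,-1]]

```text
time: 5.48
position: [0.5505, 0.0752, 0.2636]
tool_rot: [0.935, 0.356, -0.001, -0.0]
ft_force: [-1.1, -0.0, 1.0]
grip_width: 0.0869
```

Emit:
drive_tool:
  plan:
    - [[0,0,-0.5,0,0,-1],[0,0,-0.5,0,0,-1],[0,0,0,0,0,-0.75],[0,0,0,0,0,0],[0,0,0,0,0,0]]

```text
time: 6.1
position: [0.5507, 0.076, 0.2396]
tool_rot: [0.975, 0.221, -0.0, 0.0]
ft_force: [-0.4, 0.9, 0.4]
grip_width: 0.087
```

```bash
cat > st.py <<'E'
from h import *
o=robot.get_obs(); m=R.from_quat(o["tool_rot"]).as_matrix()
print(o["time"],o["position"].round(4),"jaw heading",np.arctan2(m[1,1],m[0,1]).round(4),"z",m[:,2].round(4),o["ft_force"].round(2),o["moment"].round(3),o["grip_width"],o["q"].round(2))
E
python3 st.py
```

```text
6.1 [0.5507 0.076  0.2396] jaw heading -1.1254 z [-3.e-04 -1.e-04 -1.e+00] [-0.42  0.94  0.45] [-0.021  0.09   0.027] 0.08696615424080877 [-0.06  0.68  1.73 -0.    0.73  1.06]
```

Emit:
drive_tool:
  plan:
    - [[-0.02,0.05,-0.8,0,0,0],[0,0,-0.8,0,0,0],[0,0,-0.6,0,0,0],[0,0,0,0,0,0],[0,0,0,0,0,0]]

```text
time: 6.72
position: [0.5503, 0.0777, 0.185]
tool_rot: [0.975, 0.221, 0.0, 0.0]
ft_force: [-0.0, 0.3, 0.5]
grip_width: 0.0868
```

```bash
python3 st.py; python3 - <<'E'
from h import *
for n in ["wrist","side"]:
    im=camera(n)[:,:,::-1]; cv2.imwrite(f"pics/g1{n}.png",im)
E
```

```text
6.725 [0.5503 0.0777 0.185 ] jaw heading -1.1256 z [ 2.e-04 -0.e+00 -1.e+00] [-0.04  0.33  0.47] [-0.072  0.041  0.016] 0.08680414258543961 [-0.06  0.78  1.75 -0.    0.62  1.06]
```

View pics/g1wrist.png

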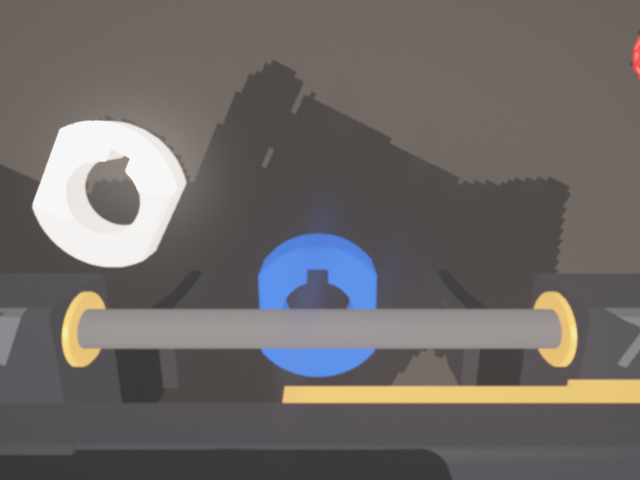

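Emit:
drive_tool:
  plan:
    - [[0,0,0,0,0,0],[0,0,0,0,0,0],[0,0,0,0,0,0],[0,0,0,0,0,0],[0,0,0,0,0,0]]
  grip: 1
  force: 20

```text
time: 7.45
position: [0.5502, 0.0778, 0.1847]
tool_rot: [0.975, 0.221, -0.0, -0.0]
ft_force: [-0.2, 0.4, -0.0]
grip_width: 0.0448
```

```bash
python3 st.py; python3 snap.py g2
```

```text
7.45 [0.5502 0.0778 0.1847] jaw heading -1.1258 z [-1.e-04  0.e+00 -1.e+00] [-0.25  0.43 -0.03] [0.236 0.232 0.048] 0.04484044044743563 [-0.06  0.78  1.75  0.    0.61  1.07]
7.45 [0.5502 0.0778 0.1847] [ 0.9753  0.2207 -0.     -0.    ] [-0.25  0.43 -0.03]
```

View pics/g2.png

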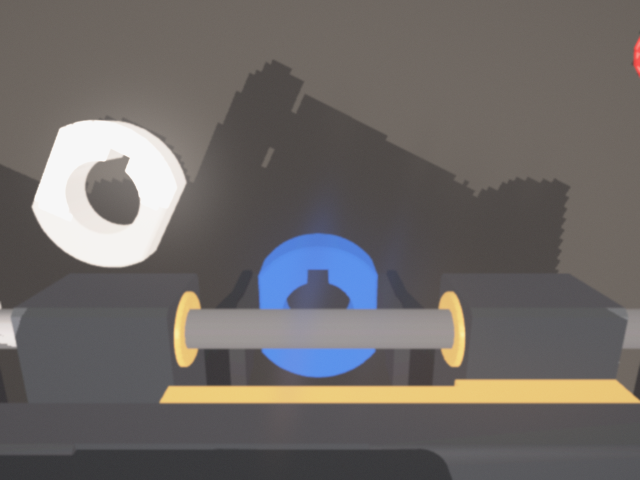

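Emit:
drive_tool:
  plan:
    - [[0,0,0.4,0,0,0],[0,0,1,0,0,0],[0,0,1,0,0,-0.6],[0,-0.5,1,0,0,-0.6],[0.2,-1,1,0,0,-0.6],[0.2,-1,0.6,0,0,-0.6],[0.2,-1,0,0,0,-0.6],[0.2,-1,0,0,0,-0.6]]

```text
time: 8.5
position: [0.57, -0.0354, 0.3106]
tool_rot: [0.999, 0.033, 0.0, 0.0]
ft_force: [0.3, -0.7, -2.5]
grip_width: 0.0438
```

Emit:
drive_tool:
  plan:
    - [[0.2,-1,0,0,0,-0.6],[0.2,-1,0,0,0,-0.6],[0.1,-1,0,0,0,-0.3],[0.1,-0.7,0,0,0,0],[0,-0.3,0,0,0,0],[0,-0.2,0,0,0,0],[0,0,0,0,0,0],[0,0,0,0,0,0]]

```text
time: 9.5
position: [0.5851, -0.139, 0.3097]
tool_rot: [0.999, -0.044, -0.0, -0.0]
ft_force: [-0.4, 0.2, -1.6]
grip_width: 0.0436
```

```bash
python3 st.py; python3 snap.py g3;python3 - <<'E'
from h import *
im=camera("side")[:,:,::-1]; cv2.imwrite(f"pics/g3s.png",cv2.resize(im[180:320,250:430],None,fx=4,fy=4,interpolation=2))
E
```

```text
9.5 [ 0.5851 -0.139   0.3097] jaw heading -1.659 z [-4.e-04  4.e-04 -1.e+00] [-0.37  0.21 -1.59] [ 0.092  0.095 -0.035] 0.043588012662417484 [-0.42  0.62  1.58  0.    0.95  1.24]
9.5 [ 0.5851 -0.139   0.3097] [ 9.99e-01 -4.41e-02 -2.00e-04 -2.00e-04] [-0.37  0.21 -1.59]
```

View pics/g3.png

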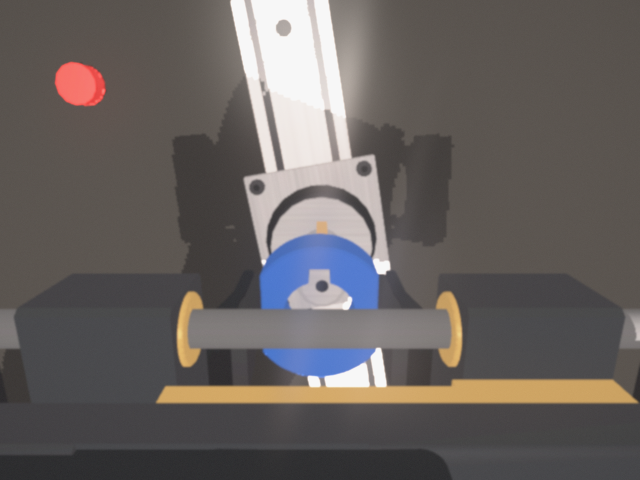

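View pics/g3s.png

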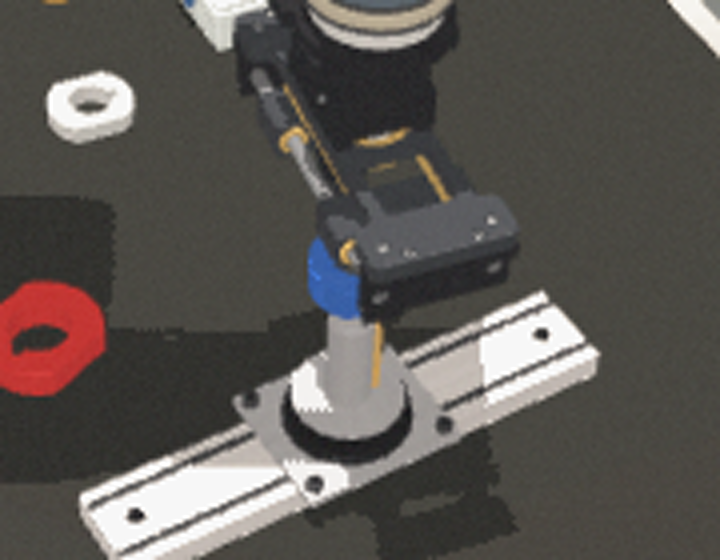

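```bash
python3 - <<'E'
from h import *
import pickle
KT=campose("wrist",pickle.load(open("g3.pkl","rb")))
print(onz(*KT,321.5,285.5,.105), onz(*KT,320.5,222,.09),proj(*KT,[.5851,-.139,.145]))
# expected keyway edge in hand: ring top z=.145
T=KT[1]
im=cv2.imread("pics/g3.png"); cv2.imwrite("pics/g3c.png",cv2.resize(im[215:310,250:390],None,fx=5,fy=5,interpolation=2))
E
```

```text
[ 0.58066956 -0.13991807  0.105     ] [ 0.60762868 -0.14186504  0.09      ] [318.6956223 315.3496351]
```

View pics/g3c.png

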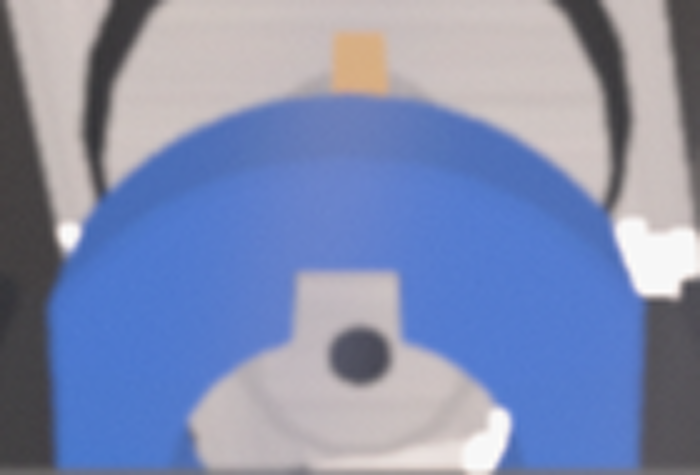

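Emit:
drive_tool:
  plan:
    - [[-0.18,-0.04,0,0,0,0],[0,0,-0.3,0,0,0],[0,0,-0.3,0,0,0],[0,0,0,0,0,0]]

```text
time: 10.1
position: [0.5804, -0.1406, 0.2936]
tool_rot: [0.999, -0.045, -0.001, -0.0]
ft_force: [-0.4, -0.2, -1.5]
grip_width: 0.0437
```

```bash
python3 st.py
```

```text
10.1 [ 0.5804 -0.1406  0.2936] jaw heading -1.6599 z [-0.0021  0.001  -1.    ] [-0.35 -0.19 -1.47] [0.067 0.181 0.035] 0.04368288775053782 [-0.42  0.63  1.6   0.    0.91  1.24]
```

Emit:
drive_tool:
  plan:
    - [[0,0.02,-0.1,0,0,0],[0,0,-0.12,0,0,0],[0,0,-0.12,0,0,0],[0,0,-0.12,0,0,0],[0,0,0,0,0,0]]

```text
time: 10.72
position: [0.5806, -0.1402, 0.2829]
tool_rot: [0.999, -0.045, -0.0, -0.0]
ft_force: [0.1, 0.3, -2.1]
grip_width: 0.0436
```

```bash
python3 st.py
```

```text
10.725 [ 0.5806 -0.1402  0.2829] jaw heading -1.6599 z [-6.e-04  3.e-04 -1.e+00] [ 0.1   0.26 -2.09] [ 0.068  0.102 -0.008] 0.04364159724792736 [-0.42  0.65  1.61  0.    0.89  1.24]
```

Ring is around the nose without contact (bottom ≈ 98 mm). Feeling for the key end at 90 mm with small steps.

Emit:
drive_tool:
  plan:
    - [[0,0,-0.12,0,0,0],[0,0,-0.12,0,0,0],[0,0,-0.06,0,0,0],[0,0,-0.06,0,0,0],[0,0,-0.06,0,0,0],[0,0,0,0,0,0]]

```text
time: 11.48
position: [0.5807, -0.1402, 0.2726]
tool_rot: [0.999, -0.045, -0.0, -0.0]
ft_force: [-0.3, -0.9, -1.8]
grip_width: 0.0437
```

```bash
python3 st.py
```

```text
11.475 [ 0.5807 -0.1402  0.2726] jaw heading -1.6599 z [-2.e-04  1.e-04 -1.e+00] [-0.34 -0.87 -1.77] [0.068 0.11  0.008] 0.04368303205645052 [-0.42  0.67  1.61  0.    0.87  1.24]
```

Emit:
drive_tool:
  plan:
    - [[0,0,-0.08,0,0,0],[0,0,-0.1,0,0,0],[0,0,-0.1,0,0,0],[0,0,-0.12,0,0,0],[0,0,-0.12,0,0,0]]

```text
time: 12.1
position: [0.5807, -0.1402, 0.2595]
tool_rot: [0.999, -0.044, -0.0, -0.0]
ft_force: [0.2, 0.5, -1.4]
grip_width: 0.0439
```

Emit:
drive_tool:
  plan:
    - [[0,0,-0.16,0,0,0],[0,0,-0.16,0,0,0],[0,0,-0.16,0,0,0],[0,0,-0.16,0,0,0],[0,0,-0.16,0,0,0]]

```text
time: 12.72
position: [0.5808, -0.1402, 0.2395]
tool_rot: [0.999, -0.044, 0.0, -0.0]
ft_force: [-0.2, 0.4, -0.7]
grip_width: 0.0441
```

Emit:
drive_tool:
  plan:
    - [[0,0,-0.12,0,0,0],[0,0,-0.12,0,0,0],[0,0,-0.06,0,0,0],[0,0,0,0,0,0]]

```text
time: 13.22
position: [0.5807, -0.1402, 0.2322]
tool_rot: [0.999, -0.045, -0.0, -0.0]
ft_force: [0.2, -0.6, -2.2]
grip_width: 0.0434
```

Emit:
drive_tool:
  plan:
    - [[0,0,-0.03,0,0,0],[0,0,-0.03,0,0,0],[0,0,0,0,0,0]]

```text
time: 13.6
position: [0.5807, -0.1402, 0.2307]
tool_rot: [0.999, -0.044, -0.0, -0.0]
ft_force: [-0.4, -0.3, -1.9]
grip_width: 0.0437
```

Emit:
drive_tool:
  plan:
    - [[0,0,-0.03,0,0,0],[0,0,-0.02,0,0,0],[0,0,0,0,0,0]]

```text
time: 13.98
position: [0.5807, -0.1402, 0.2297]
tool_rot: [0.999, -0.044, 0.0, 0.0]
ft_force: [0.1, 0.0, 0.1]
grip_width: 0.0442
```

```bash
python3 st.py
```

```text
13.975 [ 0.5807 -0.1402  0.2297] jaw heading -1.6598 z [ 1.e-04 -0.e+00 -1.e+00] [0.1  0.02 0.06] [ 0.063  0.196 -0.037] 0.044245509110759286 [-0.42  0.73  1.63  0.    0.78  1.24]
```

Emit:
drive_tool:
  plan:
    - [[0,0,-0.02,0,0,0],[0,0,0,0,0,0]]

```text
time: 14.22
position: [0.5807, -0.1402, 0.2297]
tool_rot: [0.999, -0.044, 0.0, 0.0]
ft_force: [-1.9, 0.3, 5.7]
grip_width: 0.0441
```

```bash
python3 st.py
```

```text
14.225 [ 0.5807 -0.1402  0.2297] jaw heading -1.6597 z [ 2.e-04 -1.e-04 -1.e+00] [-1.93  0.26  5.7 ] [ 0.169  0.475 -0.041] 0.044115101263626215 [-0.42  0.73  1.63 -0.    0.78  1.24]
```

Emit:
drive_tool:
  plan:
    - [[0,0,0,0,0,0],[0,0,0,0,0,0],[0,0,0,0,0,0],[0,0,0.2,0,0,0],[0,0,0.2,0,0,0]]
  grip: 0

```text
time: 14.85
position: [0.5808, -0.1402, 0.2393]
tool_rot: [0.999, -0.045, 0.0, 0.0]
ft_force: [-0.4, -0.3, -0.6]
grip_width: 0.0835
```

```bash
python3 st.py; python3 snap.py h1
```

```text
14.85 [ 0.5808 -0.1402  0.2393] jaw heading -1.6598 z [ 2.e-04 -0.e+00 -1.e+00] [-0.44 -0.26 -0.61] [ 0.045  0.11  -0.031] 0.08347166417943205 [-0.42  0.72  1.63  0.    0.8   1.24]
14.85 [ 0.5808 -0.1402  0.2393] [ 9.99e-01 -4.45e-02  1.00e-04  0.00e+00] [-0.44 -0.26 -0.61]
```

View pics/h1.png

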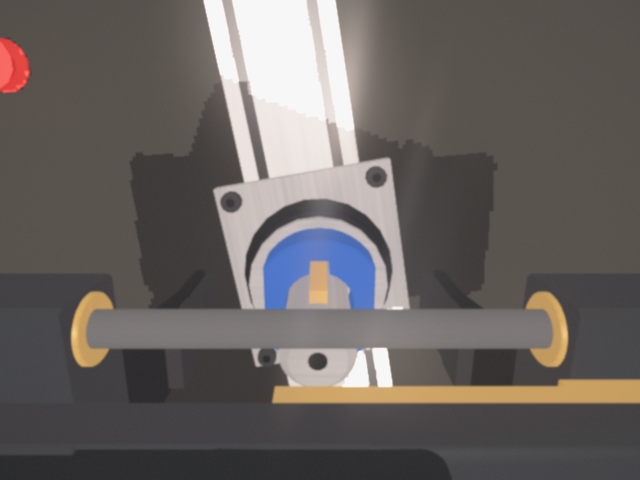

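Emit:
drive_tool:
  plan:
    - [[0,0,0.8,0,0,0],[0,0,1,0,0,0],[0,0,1,0,0,0],[0,0.6,0.2,0,0,0],[-0.1,1,0,0,0,0.1],[-0.1,1,0,0,0,0.1],[-0.1,1,0,0,0,0.1],[-0.1,1,0,0,0,0.1]]

```text
time: 15.9
position: [0.57, -0.0234, 0.3131]
tool_rot: [1.0, -0.023, -0.001, -0.0]
ft_force: [-1.1, -0.7, 0.0]
grip_width: 0.087
```

Emit:
drive_tool:
  plan:
    - [[-0.1,1,0,0,0,0.1],[-0.1,1,0,0,0,0],[-0.1,1,0,0,0,0],[-0.1,1,-0.4,0,0,0],[-0.1,1,-0.7,0,0,0],[-0.08,1,-0.7,0,0,0],[0,1,-0.7,0,0,0],[0,0.6,-0.5,0,0,0]]

```text
time: 16.9
position: [0.5551, 0.1665, 0.2375]
tool_rot: [1.0, -0.018, -0.001, 0.0]
ft_force: [0.2, -0.0, 0.5]
grip_width: 0.0868
```

Emit:
drive_tool:
  plan:
    - [[0,0.1,0,0,0,0],[0,0,0,0,0,0]]

```text
time: 17.15
position: [0.5564, 0.1671, 0.2392]
tool_rot: [1.0, -0.018, 0.0, 0.0]
ft_force: [-0.6, 0.4, -0.4]
grip_width: 0.087
```

```bash
python3 st.py; python3 snap.py m1
```

```text
17.15 [0.5564 0.1671 0.2392] jaw heading -1.6073 z [ 5.e-04 -2.e-04 -1.e+00] [-0.61  0.43 -0.37] [ 0.031  0.119 -0.014] 0.08696257529977877 [ 0.1   0.7   1.67 -0.    0.77  1.71]
17.15 [0.5564 0.1671 0.2392] [ 9.998e-01 -1.830e-02  2.000e-04  1.000e-04] [-0.61  0.43 -0.37]
```

View pics/m1.png

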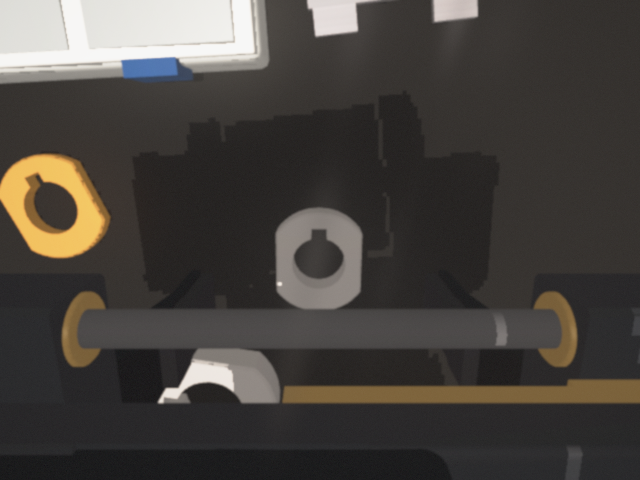

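```bash
python3 - <<'E'
from h import *
import pickle
KT=campose("wrist",pickle.load(open("m1.pkl","rb")))
for v in (207,208,295): print(v,onz(*KT,319,v,.014))
r=rectify(cv2.imread("pics/m1.png"),*KT,.014,.556,.167,.033,8); cv2.imwrite("pics/r_m1.png",np.clip(r*1.5,0,255))
E
```

```text
207 [0.58551603 0.16582771 0.014     ]
208 [0.58501071 0.16584617 0.014     ]
295 [0.53850094 0.16754577 0.014     ][ WARN:0@0.779] global loadsave.cpp:1063 imwrite_ Unsupported depth image for selected encoder is fallbacked to CV_8U.
```

View pics/r_m1.png

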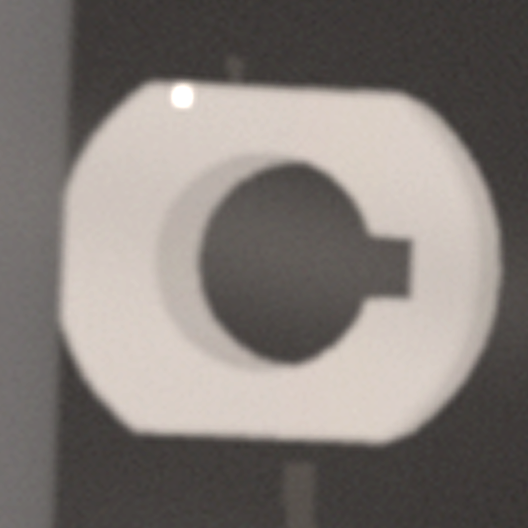

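Emit:
drive_tool:
  plan:
    - [[-0.01,0,-0.8,0,0,0],[0,0,-0.8,0,0,-0.05],[0,0,-0.57,0,0,0],[0,0,0,0,0,0]]

```text
time: 17.7
position: [0.5559, 0.1667, 0.1841]
tool_rot: [1.0, -0.021, -0.001, 0.0]
ft_force: [0.2, 1.1, -0.3]
grip_width: 0.0871
```

Emit:
drive_tool:
  plan:
    - [[0,0,0,0,0,0],[0,0,0,0,0,0],[0,0,0,0,0,0],[0,0,0,0,0,0],[0,0,0,0,0,0],[0,0,0,0,0,0]]
  grip: 1
  force: 20

```text
time: 18.45
position: [0.556, 0.1673, 0.1848]
tool_rot: [1.0, -0.021, 0.0, -0.0]
ft_force: [0.2, 0.3, 1.0]
grip_width: 0.044
```

```bash
python3 st.py
```

```text
18.45 [0.556  0.1673 0.1848] jaw heading -1.6126 z [ 1.e-04  1.e-04 -1.e+00] [0.21 0.26 0.99] [0.049 0.131 0.049] 0.043989495936247694 [0.1  0.79 1.69 0.   0.66 1.71]
```

Emit:
drive_tool:
  plan:
    - [[0,0,0.4,0,0,0],[0,0,1,0,0,0],[0,-0.3,1,0,0,0],[0.1,-1,1,0,0,-0.1],[0.1,-1,1,0,0,-0.1],[0.1,-1,0.6,0,0,-0.1],[0.1,-1,0,0,0,-0.1],[0.1,-1,0,0,0,-0.05]]

```text
time: 19.45
position: [0.5683, 0.034, 0.3106]
tool_rot: [0.999, -0.045, 0.0, 0.0]
ft_force: [-0.9, 0.2, -0.6]
grip_width: 0.0437
```

Emit:
drive_tool:
  plan:
    - [[0.1,-1,0,0,0,0],[0.1,-1,0,0,0,0],[0.1,-1,0,0,0,0],[0.1,-1,0,0,0,0],[0.09,-1,0,0,0,0],[0,-0.7,0,0,0,0],[0,-0.3,0,0,0,0],[0,0,0,0,0,0]]

```text
time: 20.45
position: [0.5805, -0.1153, 0.3098]
tool_rot: [0.999, -0.045, -0.0, -0.0]
ft_force: [-0.7, -0.7, -0.9]
grip_width: 0.0436
```

Emit:
drive_tool:
  plan:
    - [[0,0,0,0,0,0]]

```text
time: 20.58
position: [0.5806, -0.1144, 0.3097]
tool_rot: [0.999, -0.044, -0.0, -0.0]
ft_force: [0.7, 0.4, -0.8]
grip_width: 0.0436
```

```bash
python3 st.py; python3 snap.py m2
```

```text
20.575 [ 0.5806 -0.1144  0.3097] jaw heading -1.6591 z [-6.e-04  5.e-04 -1.e+00] [ 0.67  0.35 -0.78] [0.096 0.143 0.041] 0.04362343455252132 [-0.38  0.61  1.6   0.    0.93  1.28]
20.575 [ 0.5806 -0.1144  0.3097] [ 9.99e-01 -4.41e-02 -3.00e-04 -3.00e-04] [ 0.67  0.35 -0.78]
```

View pics/m2.png

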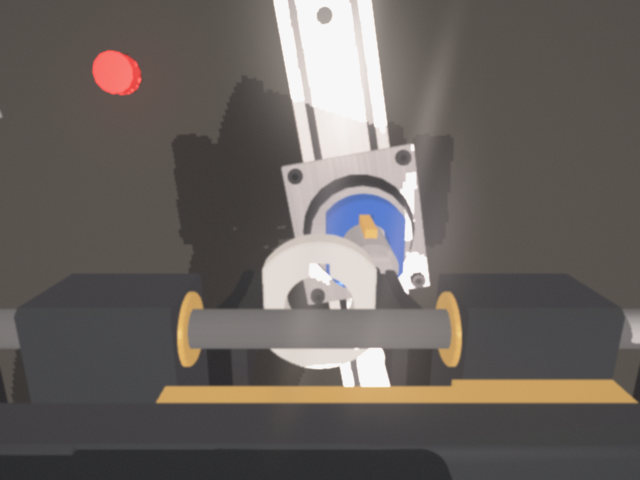

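Emit:
drive_tool:
  plan:
    - [[0,-0.8,0,0,0,0],[0,-0.23,0,0,0,0],[0,0,-0.2,0,0,0],[0,0,-0.3,0,0,0],[0,0,-0.1,0,0,0],[0,0,0,0,0,0]]

```text
time: 21.38
position: [0.5806, -0.1407, 0.2942]
tool_rot: [0.999, -0.044, -0.001, -0.0]
ft_force: [-0.2, 0.3, -1.2]
grip_width: 0.0442
```

```bash
python3 st.py
```

```text
21.375 [ 0.5806 -0.1407  0.2942] jaw heading -1.6594 z [-1.e-03  5.e-04 -1.e+00] [-0.16  0.31 -1.23] [ 0.06  0.11 -0.  ] 0.04421141673109518 [-0.42  0.63  1.6   0.    0.91  1.23]
```

Bottom ≈ 109 mm, aligned with where the first ring went in. Now descending and feeling at the key's end.

Emit:
drive_tool:
  plan:
    - [[0,0.02,-0.1,0,0,0],[0,0,-0.12,0,0,0],[0,0,-0.12,0,0,0],[0,0,-0.12,0,0,0],[0,0,0,0,0,0]]

```text
time: 22.0
position: [0.5806, -0.1404, 0.2829]
tool_rot: [0.999, -0.045, -0.0, -0.0]
ft_force: [-0.1, -0.2, -1.7]
grip_width: 0.0439
```

Emit:
drive_tool:
  plan:
    - [[0,0,-0.12,0,0,0],[0,0,-0.08,0,0,0],[0,0,-0.06,0,0,0],[0,0,-0.06,0,0,0],[0,0,-0.06,0,0,0],[0,0,-0.06,0,0,0],[0,0,0,0,0,0]]

```text
time: 22.88
position: [0.5807, -0.1404, 0.2721]
tool_rot: [0.999, -0.044, -0.0, -0.0]
ft_force: [-0.3, -0.2, -1.7]
grip_width: 0.0438
```

```bash
python3 st.py
```

```text
22.875 [ 0.5807 -0.1404  0.2721] jaw heading -1.6598 z [-3.e-04  1.e-04 -1.e+00] [-0.32 -0.21 -1.68] [ 0.018  0.078 -0.05 ] 0.04383708959467524 [-0.42  0.67  1.61 -0.    0.86  1.24]
```

Emit:
drive_tool:
  plan:
    - [[0,0,-0.1,0,0,0],[0,0,-0.12,0,0,0],[0,0,-0.12,0,0,0],[0,0,-0.12,0,0,0],[0,0,-0.12,0,0,0],[0,0,-0.12,0,0,0],[0,0,-0.04,0,0,0],[0,0,0,0,0,0]]

```text
time: 23.88
position: [0.5807, -0.1405, 0.2536]
tool_rot: [0.999, -0.044, -0.0, -0.0]
ft_force: [0.3, 0.7, -1.4]
grip_width: 0.0437
```

Emit:
drive_tool:
  plan:
    - [[0,0,-0.04,0,0,0],[0,0,-0.04,0,0,0],[0,0,0,0,0,0]]

```text
time: 24.25
position: [0.5807, -0.1405, 0.2517]
tool_rot: [0.999, -0.044, -0.0, -0.0]
ft_force: [-0.6, 0.1, -1.5]
grip_width: 0.0441
```

Emit:
drive_tool:
  plan:
    - [[0,0,-0.04,0,0,0],[0,0,-0.03,0,0,0],[0,0,0,0,0,0]]

```text
time: 24.62
position: [0.5807, -0.1405, 0.2499]
tool_rot: [0.999, -0.044, -0.0, -0.0]
ft_force: [-0.6, -0.2, -0.8]
grip_width: 0.0437
```

Emit:
drive_tool:
  plan:
    - [[0,0,-0.02,0,0,0],[0,0,0,0,0,0]]

```text
time: 24.88
position: [0.5807, -0.1404, 0.2498]
tool_rot: [0.999, -0.044, 0.0, 0.0]
ft_force: [-0.5, 0.3, 2.8]
grip_width: 0.0437
```

Contact at the expected height. Slight extra, then release.

Emit:
drive_tool:
  plan:
    - [[0,0,-0.01,0,0,0],[0,0,0,0,0,0]]

```text
time: 25.12
position: [0.5807, -0.1405, 0.2498]
tool_rot: [0.999, -0.044, 0.0, 0.0]
ft_force: [-2.0, -0.2, 5.7]
grip_width: 0.0436
```

Emit:
drive_tool:
  plan:
    - [[0,0,0,0,0,0],[0,0,0,0,0,0],[0,0,0,0,0,0],[0,0,0.3,0,0,0],[0,0,0.7,0,0,0]]
  grip: 0

```text
time: 25.75
position: [0.5805, -0.1404, 0.2744]
tool_rot: [0.999, -0.045, -0.001, -0.0]
ft_force: [-0.1, -0.0, 0.6]
grip_width: 0.0838
```

```bash
python3 st.py; python3 snap.py m3
```

```text
25.75 [ 0.5805 -0.1404  0.2744] jaw heading -1.6599 z [-1.6e-03  8.0e-04 -1.0e+00] [-0.12 -0.03  0.6 ] [0.031 0.129 0.028] 0.08379159042305283 [-0.42  0.66  1.61  0.    0.87  1.24]
25.75 [ 0.5805 -0.1404  0.2744] [ 9.99e-01 -4.45e-02 -8.00e-04 -3.00e-04] [-0.12 -0.03  0.6 ]
```

View pics/m3.png

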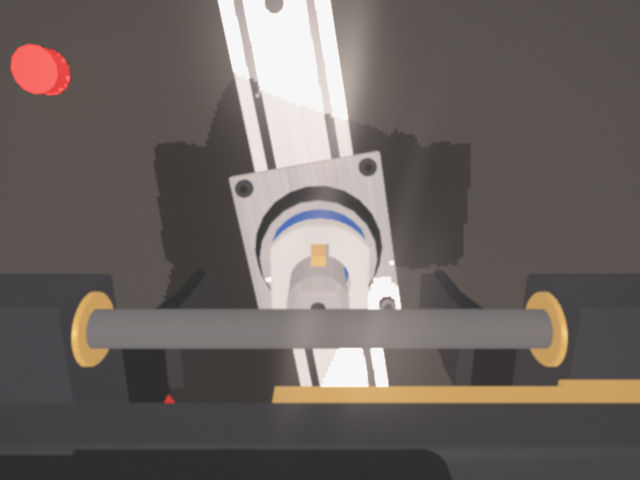

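Emit:
drive_tool:
  plan:
    - [[0,0,0.7,0,0,0],[0,0,0.8,0,0,0],[0,0.5,0.1,0,0,0],[0,1,0,0,0,0.4],[0,1,0,0,0,0.4],[0,1,0,0,0,0.4],[0,1,0,0,0,0.4],[0,1,0,0,0,0.4]]

```text
time: 26.8
position: [0.5802, -0.0013, 0.314]
tool_rot: [0.998, 0.061, -0.001, -0.0]
ft_force: [-0.5, 0.2, -0.2]
grip_width: 0.0868
```

Emit:
drive_tool:
  plan:
    - [[0.04,1,0,0,0,0.4],[0.05,1,0,0,0,0.4],[0.05,1,0,0,0,0.4],[0.05,1,0,0,0,0.4],[0.05,1,0,0,0,0.4],[0.05,1,0,0,0,0.26],[0.05,1,0,0,0,0],[0,1,0,0,0,0]]

```text
time: 27.8
position: [0.5885, 0.1986, 0.3139]
tool_rot: [0.984, 0.178, -0.001, -0.0]
ft_force: [-0.0, 1.2, 0.5]
grip_width: 0.0871
```

Emit:
drive_tool:
  plan:
    - [[0,1,-0.5,0,0,0],[0,1,-0.7,0,0,0],[0,1,-0.7,0,0,0],[0,0.9,-0.7,0,0,0],[0,0.35,-0.2,0,0,0],[0,0,0,0,0,0],[0,0,0,0,0,0]]

```text
time: 28.68
position: [0.5896, 0.3027, 0.2449]
tool_rot: [0.984, 0.177, 0.0, 0.0]
ft_force: [0.0, 0.2, 0.4]
grip_width: 0.0871
```

```bash
python3 st.py; python3 snap.py t1; python3 - <<'E'
from h import *
import pickle
KT=campose("wrist",pickle.load(open("t1.pkl","rb")))
r=rectify(cv2.imread("pics/t1.png"),*KT,.008,.589,.303,.033,8); cv2.imwrite("pics/r_t1.png",r)
E
```

```text
28.675 [0.5896 0.3027 0.2449] jaw heading -1.2143 z [ 9.e-04 -0.e+00 -1.e+00] [0.03 0.22 0.37] [0.064 0.095 0.037] 0.08709536529982842 [ 0.31  0.77  1.45 -0.    0.92  1.52]
28.675 [0.5896 0.3027 0.2449] [9.842e-01 1.773e-01 5.000e-04 1.000e-04] [0.03 0.22 0.37]
```

View pics/t1.png

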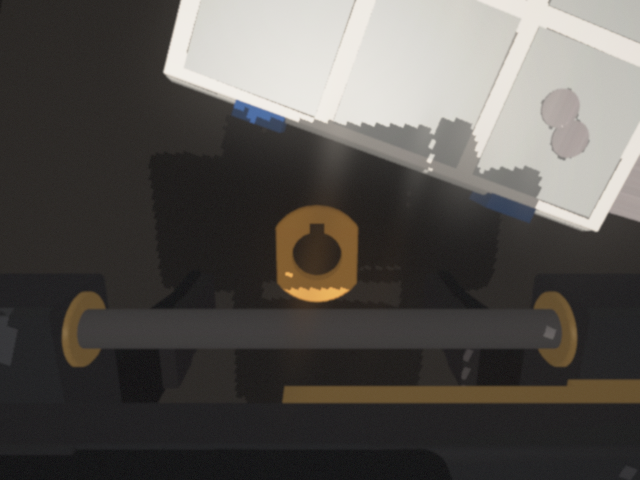

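View pics/r_t1.png

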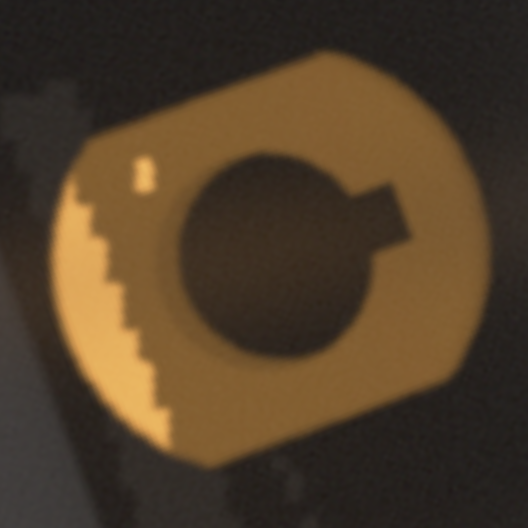

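Emit:
drive_tool:
  plan:
    - [[0,0.04,-0.9,0,0,-0.05],[0,0,-0.9,0,0,0],[0,0,-0.6,0,0,0],[0,0,0,0,0,0],[0,0,0,0,0,0]]

```text
time: 29.35
position: [0.5895, 0.3041, 0.1847]
tool_rot: [0.985, 0.175, 0.0, -0.0]
ft_force: [0.2, -0.4, 0.9]
grip_width: 0.0871
```

```bash
python3 st.py
```

```text
29.35 [0.5895 0.3041 0.1847] jaw heading -1.2194 z [ 7.e-04  2.e-04 -1.e+00] [ 0.16 -0.44  0.86] [-0.02   0.076  0.022] 0.08709635556351515 [ 0.31  0.86  1.46 -0.    0.82  1.53]
```

Emit:
drive_tool:
  plan:
    - [[0,0,0,0,0,0],[0,0,0,0,0,0],[0,0,0,0,0,0],[0,0,0,0,0,0],[0,0,0,0,0,0],[0,0,0,0,0,0]]
  grip: 1
  force: 20

```text
time: 30.1
position: [0.5892, 0.3043, 0.1843]
tool_rot: [0.985, 0.175, -0.0, 0.0]
ft_force: [-0.1, 1.4, 0.6]
grip_width: 0.0434
```

```bash
python3 st.py
```

```text
30.1 [0.5892 0.3043 0.1843] jaw heading -1.2189 z [-0. -0. -1.] [-0.06  1.45  0.6 ] [ 0.004  0.094 -0.027] 0.04344007486857902 [ 0.31  0.86  1.46 -0.    0.82  1.53]
```

Emit:
drive_tool:
  plan:
    - [[0,0,0.4,0,0,0],[0,0,1,0,0,0],[0,-0.3,1,0,0,0],[0,-1,1,0,0,-0.4],[0,-1,1,0,0,-0.4],[0,-1,0.6,0,0,-0.4],[0,-1,0,0,0,-0.4],[0,-1,0,0,0,-0.4]]

```text
time: 31.1
position: [0.5892, 0.171, 0.3104]
tool_rot: [0.998, 0.071, 0.001, -0.0]
ft_force: [0.4, 0.5, -0.3]
grip_width: 0.0437
```

Emit:
drive_tool:
  plan:
    - [[-0.05,-1,0,0,0,-0.4],[-0.05,-1,0,0,0,-0.4],[-0.05,-1,0,0,0,-0.4],[-0.05,-1,0,0,0,-0.4],[-0.05,-1,0,0,0,-0.4],[-0.05,-1,0,0,0,-0.21],[-0.04,-1,0,0,0,0],[0,-1,0,0,0,0]]

```text
time: 32.1
position: [0.5806, -0.029, 0.31]
tool_rot: [0.999, -0.044, 0.0, 0.0]
ft_force: [0.4, -0.4, 0.4]
grip_width: 0.0435
```

Emit:
drive_tool:
  plan:
    - [[0,-1,0,0,0,0],[0,-1,0,0,0,0],[0,-1,0,0,0,0],[0,-0.8,0,0,0,0],[0,-0.5,0,0,0,0],[0,-0.18,0,0,0,0],[0,0,0,0,0,0],[0,0,0,0,0,0]]

```text
time: 33.1
position: [0.5807, -0.1395, 0.3092]
tool_rot: [0.999, -0.044, -0.0, -0.0]
ft_force: [1.1, 0.3, -0.6]
grip_width: 0.0434
```

```bash
python3 st.py; python3 snap.py t2
```

```text
33.1 [ 0.5807 -0.1395  0.3092] jaw heading -1.659 z [-4.e-04  4.e-04 -1.e+00] [ 1.05  0.25 -0.61] [ 0.067  0.122 -0.014] 0.04341155825213232 [-0.42  0.61  1.59  0.    0.94  1.24]
33.1 [ 0.5807 -0.1395  0.3092] [ 9.99e-01 -4.41e-02 -2.00e-04 -2.00e-04] [ 1.05  0.25 -0.61]
```

View pics/t2.png

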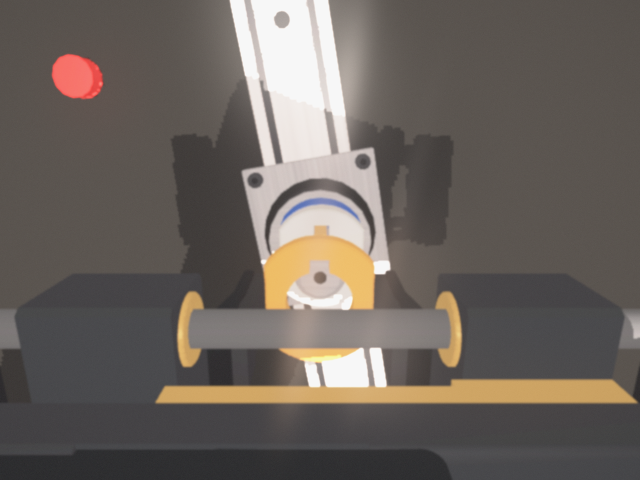

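Emit:
drive_tool:
  plan:
    - [[0,-0.03,-0.2,0,0,0],[0,0,-0.3,0,0,0],[0,0,-0.15,0,0,0],[0,0,-0.12,0,0,0],[0,0,-0.12,0,0,0],[0,0,-0.1,0,0,0],[0,0,-0.06,0,0,0],[0,0,0,0,0,0]]

```text
time: 34.15
position: [0.5807, -0.141, 0.2829]
tool_rot: [0.999, -0.045, -0.0, -0.0]
ft_force: [0.3, 0.5, -1.2]
grip_width: 0.0435
```

```bash
python3 st.py
```

```text
34.15 [ 0.5807 -0.141   0.2829] jaw heading -1.6599 z [-1.e-04  1.e-04 -1.e+00] [ 0.32  0.53 -1.19] [ 0.02   0.138 -0.002] 0.043462097168983235 [-0.43  0.65  1.61  0.    0.89  1.23]
```

Emit:
drive_tool:
  plan:
    - [[0,0.03,-0.12,0,0,0],[0,0,-0.08,0,0,0],[0,0,-0.06,0,0,0],[0,0,-0.06,0,0,0],[0,0,-0.06,0,0,0],[0,0,-0.06,0,0,0],[0,0,0,0,0,0]]

```text
time: 35.02
position: [0.5807, -0.1402, 0.2719]
tool_rot: [0.999, -0.044, -0.0, -0.0]
ft_force: [-0.3, -0.3, -0.3]
grip_width: 0.0439
```

Emit:
drive_tool:
  plan:
    - [[0,0,-0.06,0,0,0],[0,0,-0.08,0,0,0],[0,0,-0.08,0,0,0],[0,0,-0.04,0,0,0],[0,0,0,0,0,0]]

```text
time: 35.65
position: [0.5807, -0.1402, 0.2654]
tool_rot: [0.999, -0.044, -0.0, -0.0]
ft_force: [0.6, 0.5, -1.3]
grip_width: 0.0436
```

Emit:
drive_tool:
  plan:
    - [[0,0,-0.04,0,0,0],[0,0,-0.02,0,0,0],[0,0,0,0,0,0]]

```text
time: 36.02
position: [0.5807, -0.1402, 0.264]
tool_rot: [0.999, -0.044, -0.0, -0.0]
ft_force: [-0.9, -0.6, -0.5]
grip_width: 0.0437
```

Emit:
drive_tool:
  plan:
    - [[0,0,-0.02,0,0,0],[0,0,0,0,0,0]]

```text
time: 36.28
position: [0.5807, -0.1402, 0.2635]
tool_rot: [0.999, -0.044, -0.0, -0.0]
ft_force: [0.1, -0.1, -0.3]
grip_width: 0.0434
```

Emit:
drive_tool:
  plan:
    - [[0,0,-0.02,0,0,0],[0,0,0,0,0,0]]

```text
time: 36.52
position: [0.5807, -0.1402, 0.2632]
tool_rot: [0.999, -0.044, 0.0, 0.0]
ft_force: [0.2, -0.3, 1.1]
grip_width: 0.0438
```

Emit:
drive_tool:
  plan:
    - [[0,0,-0.01,0,0,0],[0,0,0,0,0,0]]

```text
time: 36.78
position: [0.5808, -0.1402, 0.2632]
tool_rot: [0.999, -0.044, 0.0, 0.0]
ft_force: [-1.1, -0.7, 4.7]
grip_width: 0.0431
```

Home at the expected height. Release and back off.

Emit:
drive_tool:
  plan:
    - [[0,0,0,0,0,0],[0,0,0,0,0,0],[0,0,0,0,0,0],[0,0,0.3,0,0,0],[0,0,0.8,0,0,0],[0,0,1,0,0,0],[0,0,1,0,0,0],[0,0,1,0,0,0]]
  grip: 0

```text
time: 37.78
position: [0.5807, -0.1402, 0.3665]
tool_rot: [0.999, -0.044, 0.0, 0.0]
ft_force: [0.9, 0.2, -0.1]
grip_width: 0.0873
```

Emit:
drive_tool:
  plan:
    - [[-1,0,0,0,0,0],[-1,0,0,0,0,0],[0,0,0,0,0,0],[0,0,0,0,0,0]]

```text
time: 38.28
position: [0.5315, -0.1405, 0.3658]
tool_rot: [0.999, -0.045, 0.001, 0.0]
ft_force: [-0.1, 0.5, 0.0]
grip_width: 0.0869
```

```bash
python3 st.py; python3 snap.py f1; python3 - <<'E'
from h import *
im=camera("side")[:,:,::-1]; cv2.imwrite("pics/f1s.png",cv2.resize(im[200:340,250:430],None,fx=4,fy=4,interpolation=2))
im=camera("scene")[:,:,::-1]; cv2.imwrite("pics/f1sc.png",im)
E
```

```text
38.275 [ 0.5315 -0.1405  0.3658] jaw heading -1.66 z [ 2.e-03 -8.e-04 -1.e+00] [-0.12  0.5   0.  ] [0.104 0.127 0.04 ] 0.08691430852161736 [-0.46  0.48  1.66  0.    1.    1.2 ]
38.275 [ 0.5315 -0.1405  0.3658] [ 9.99e-01 -4.46e-02  1.00e-03  3.00e-04] [-0.12  0.5   0.  ]
```

View pics/f1.png

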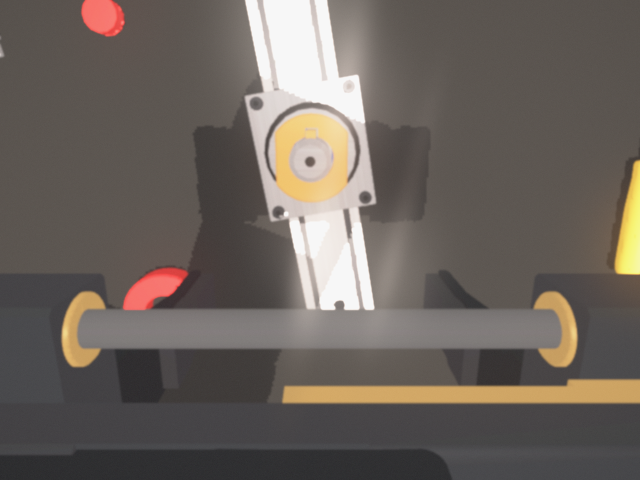

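View pics/f1s.png

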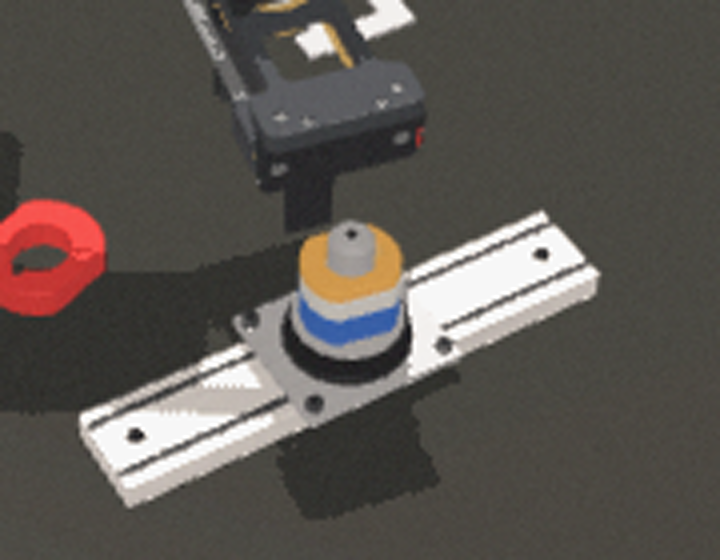

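View pics/f1sc.png

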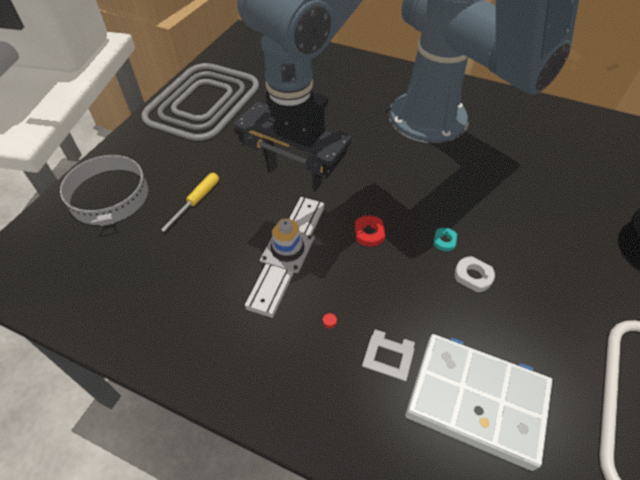

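The blue, silver and gold rings are stacked flat on the spindle. The screwdriver, bobbin, bracket and case sit at the same pixels as at the start, and the arm is clear of everything. Handing in.

```bash
python3 -c "
from rig import robot; print(robot.hand_in())"
```

```text
the job is handed in; nothing more can be done
None
```

All three rings are on the spindle over the key, in order (thick blue, middle silver, thin gold), and the job was handed in at about 38.5 s. I took the smaller silver ring as the middle one.

I read the key's heading from a close wrist picture (about -0.09 rad in world axes). Each ring went past the key's end without resistance and was held in the gripper all the way down.

- **Seating:** each ring was stopped on a light push of 5 to 6 N. The tool heights were 229.7, 249.8 and 263.2 mm, against about 229.7, 249.8 and 263.5 mm expected for rings fully home.
- **Final pictures:** the side, scene and wrist views show the three rings stacked flat and centred. The screwdriver, case, bracket and bobbin are where they were at the start, and the gripper is well clear of everything.
- **Failed or disagreeing checks:** none of these failed. While carrying, I miscounted the sideways travel twice (4.6 mm and 26 mm). I corrected both above the spindle before lowering a ring.

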